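Shut the valve and hold the strainer over the drip tray

TASK

The strainer in the flushing rig needs draining: shut the ball valve by turning its lever a quarter turn to the stop, then, and only then, draw the strainer element out of its sloping branch by its round knob, leaving the valve shut. Turn the element upright, knob on top, and finish while holding it still like that over the middle of the drip tray, its lower end a hand's breadth (about 10 to 15 cm) above the tray, without putting it down or letting go. Do not push the tray or the other things on the bench about.

Things in the scene. Friction and masses are not known exactly. Their poses are not given: they have to be found in the camera images.
- rig: the rig, fixed to the bench: plywood board 100 x 330 x 12 mm carrying a copper pipe (axis 46 mm up) along the rig's y, a brass ball valve towards +y and a brass Y-strainer towards -y. Origin: centre of the board's underside; z up. Its position and its yaw (up to about 0.4 rad) vary.
- branch: the sloping branch of the strainer (part of the rig), a brass tube 48 mm wide outside, bore 32 mm wide and 80 mm deep, walls 8 mm. It leans 0.70 rad (40 degrees) from vertical towards the rig's -y. Origin: centre of the tube's closed lower end; its z axis runs up along the bore, out of the mouth; the mouth is at z = 85 mm.
- branch_mouth (a point): centre of the branch's open mouth (rim plane); z axis points out along the bore.
- valve_lever (a joint): angle of the valve lever about its vertical pivot: 0 = fully open, lever along the pipe pointing to the rig's +y (away from the strainer); 1.571 = closed at its stop, lever across the pipe pointing to the rig's +x (away from the robot). It turns clockwise seen from above to close, and starts 0 to 0.2. It stays where it is left; friction about 0.1 N m (under 2 N at the grip).
- lever_pivot (a point): the lever's pivot axis, at the height of the lever's middle (98.5 mm above the bench).
- lever_grip (a point): centre of the lever's black grip, 75 mm from the pivot. The grip is 20 mm wide, 14 mm high and 65 mm long (from 40 to 105 mm from the pivot), with free space of about 28 mm below it down to the pipe and its bracket.
- element: the strainer element, loose (about 0.16 kg, varies), 126 mm long overall: dark basket 26 mm in diameter and 78 mm long, then a flange 46 mm in diameter and 7 mm thick that rests on the branch's mouth, a short neck, and a round aluminium knob 28 mm in diameter and 36 mm long. Origin: centre of its lower end; its z axis runs along it to the knob. It starts fully seated in the branch (3 mm free all round, no latch).
- element_grip (a point): centre of the element's knob, 108 mm from its lower end along its axis.
- element_tip (a point): centre of the element's lower end (basket end); z axis along the element towards the knob.
- tray: drip tray, an open aluminium box 120 x 160 x 22 mm (x, y, z), walls 4 mm, loose, 0.5 kg. Origin: centre of its underside, on the bench.
- jar_screws: bystander, to be left alone: glass jar of screws with a lid, 66 mm wide, 96 tall. Origin: centre of its underside.
- tape_measure: bystander, to be left alone: tape measure standing on edge, 34 x 73 x 68 mm. Origin: centre of its underside.
- nail_box: bystander, to be left alone: small carton, 61 x 110 x 44 mm. Origin: centre of its underside.
- pliers: bystander, to be left alone: pliers lying flat, 56 x 178 x 14 mm. Origin: centre of its underside.
- spanner_0: bystander, to be left alone: combination spanner lying flat, 31 x 184 x 7 mm. Origin: centre of its underside.

How it is judged:
On the way, in this order (a step that is already met when the one before it is completed fails the run):
1. the valve lever is closed (beyond 1.43 rad) (value of joint valve_lever above 1.43 rad), for 0.2 s.
2. the element's lower end is out of the branch, the valve still closed, the fingers holding the element (value of joint valve_lever above 1.43 rad and z of element_tip in the frame of branch above 0.088 m and contact force between element and the fingers above 1 N), for 0.1 s.
At the end, for the whole second after the job is handed in: The lever is closed (beyond 1.43 of 1.571 rad); the fingers hold the element upright (within 0.2 rad, knob up) and still, touching neither rig nor tray, its lower end within 45 mm of the tray's centre horizontally and 70 to 300 mm above the bench; the tray stands flat (value of joint valve_lever above 1.43 rad and angle between element_tip's own z axis and vertical below 0.2 rad and horizontal distance between element_tip and tray below 0.045 m and height (world z) of element_tip between 0.07 and 0.3 m and angle between tray's own z axis and vertical below 0.1 rad and contact force between element and the fingers above 1 N and contact force between element and rig below 0.05 N and contact force between element and tray below 0.05 N and linear speed of element below 0.03 m/s); the arm keeps its last pose, push and grip.
It fails at once if the element is lifted (more than 15 mm) while the valve is not closed (lever below 1.35 rad) (z of element_tip in the frame of branch above 0.022 m and value of joint valve_lever below 1.35 rad).
It fails at once if the tray is pushed more than 30 mm (distance of tray from where it was at the start of the episode above 0.03 m).
It fails at once if a bystander is moved more than 30 mm (distance of any of jar_screws, tape_measure, nail_box, pliers, spanner_0 from where it was at the start of the episode above 0.03 m).
It also fails if it takes over 45 s, if anything falls off the work surface, if the arm or the gripper's body presses on something with over 40 N, if the wrist force passes 120 N, or if a joint passes its speed limit or range.

ROBOT

A 6-joint arm with a two-finger parallel gripper is mounted at the origin on a cart in front of the work surface, level with it; the furniture and walls round the work are solid. World frame = base frame: x ahead of the robot, y to its left, z up, the work surface at z = 0. Lengths are in m, angles in rad, forces in N, time in s.
With the tool pointing down it reaches from about 0.425 to 0.95 m from the base axis. Payload 3.5 kg.
Tool frame: the origin (TCP) lies on the centre line of the jaws, within the pads' length; the fingertips stand 8 mm ahead of it and the grasp point (between the pads) lies 11 mm behind it; z points along the fingers, y is the line along which they close (so a half turn about z gives the same grasp; the last joint's range is limited). The gripper opens to 85 mm and grips with 20 to 120 N. Pads are 22 mm wide; open, the fingers measure 114 mm over their backs; the gripper's body (76 mm by 85 mm) begins 54 mm behind the grasp point. The pads swing forward as they close: fully open they stand 13 mm farther back than shut.
Start: joints at [1.039, 0.286, 1.577, -0, 1.279, -0.15], TCP at [0.251, 0.626, 0.239] pointing down, gripper open.
Joint ranges: [-2.77, 2.77], [-0.9, 2.22], [0.21, 2.48], [-1.53, 4.67], [0.24, 2.81], [-2.84, 2.84]. Speed limits (rad/s): [2.79, 2.79, 3.14, 3.14, 3.14, 3.14].

INTERFACE

Orientations are given as a unit quaternion [x, y, z, w].
In Python, from plant import ctrl gives the robot as it stands. The module is installed in compiled form; this text tells all that it offers.
- The arm moves only by the tool send_rows, never from a script. Its argument "steps" is a list of rows, each a list of 5 numbers: the shift along the tool's x, y, z in m, then the turn about the tool's z in degrees, then the opening, from -1 (shut) to 1 (fully open). A call has 1 to 12 rows; each row is the pose to reach, as a shift and turn from the pose commanded when the call began, along the tool's axes at that moment; what a row does not reach only later rows make up. A row lasts 1/10 s, in which the tool goes at most 50 mm and 8.59 degrees, less where a joint would pass 70% of its speed; a pose out of reach is approached as far as the arm can. A call with a gripper value outside its range is refused whole. The fingers move at their own pace and stop on an object; "squeeze" is the grip in N (left out, the last holds). Time passes only in rows, so rows that repeat a pose let the fingers close. It gives the time, the measured TCP pose, the force, the opening and the grip force at its end, in the units of the state.
- ctrl.get_state(): the state, without advancing time (a new reading comes with each control period).
- ctrl.read_camera(name): name is "scene" or "top" or "wrist"; returns the picture (420x560x3 uint8, red, green, blue); there is no depth.
- ctrl.calibration(name): a dict with "intrinsics" (3x3 intrinsics, pixels), "k1" (the pictures are not rectified: a ray, as slopes to the right and down, at radius r is drawn at 1 + k1 r^2 times it, then the intrinsics apply), "extrinsics" (4x4, takes a point from world to camera coordinates); the wrist camera has in their place "tool_from_camera" (4x4, takes a point from camera to tool coordinates, whose origin is the TCP and whose axes are the flange's). Camera axes: x right, y up, looking along -z (the intrinsics and any distortion apply to the point x, -y, -z); pixel columns grow to the right and rows downward; lengths in m; the calibration is good to about 2 mm. A picture is of the moment at which its call begins: read the wrist's pose just before it. calibration takes no time and is no camera call.
- ctrl.sign_off(): hands the job in; it is judged then, once.
The state is a dict: "time": time; "qpos": joint angles; "dq": joint speeds; "joint_efforts": joint torques, N m; "eef_pos": TCP position; "tcp_rot": TCP orientation; "contact_force": force on the tool from outside, world axes, zero at the start; "wrist_torque": the same for the moment, N m; "opening": opening from 0.0 (shut) to 1.0 (fully open); "finger_force": force on a finger pad.
Only numpy, scipy, OpenCV 4.12 (cv2) and the standard library are available. Lean on these libraries where they do the work, as an engineer would, in place of code of your own. Each camera call takes 0.05 s, during which the arm holds its last target. There are 200 camera calls.

## Working session

There is one attempt and no reset: what is moved stays moved. The work goes in short steps, Python scripts to look and compute and a tool call to move; the robot and the scene stay as the last step left them, time stands still between calls to the robot, and variables do not carry over. Pictures are saved under pics/ and viewed, at most 10 in all, crops included, and the job is handed in when it is done.

Besides the shell and the picture viewer there is one more tool, called after "Emit:" as name(argument=value, ...) on one line, values as JSON. send_rows: Moves the arm, as the interface text tells. Its arguments: {"type":"object","properties":{"steps":{"type":"array","items":{"type":"array","items":{"type":"number"}}},"squeeze":{"type":"number"}},"required":["steps"]}

```bash
mkdir -p pics
cat > h.py <<'E'
import numpy as np, cv2
from plant import ctrl
from scipy.spatial.transform import Rotation as R
def cam(name):
    c=ctrl.calibration(name);K=np.array(c["intrinsics"]);k1=c["k1"]
    if name=="wrist":
        s=ctrl.get_state();T=np.eye(4);T[:3,:3]=R.from_quat(s["tcp_rot"]).as_matrix();T[:3,3]=s["eef_pos"]
        M=T@np.array(c["tool_from_camera"])
    else: M=np.linalg.inv(np.array(c["extrinsics"]))
    return K,k1,M
def ray(C,u,v):
    K,k1,M=C
    p=np.linalg.solve(K,[u,v,1.])[:2];q=p.copy()
    for _ in range(20): q=p/(1+k1*(q@q))
    d=M[:3,:3]@np.array([q[0],-q[1],-1.]);return M[:3,3],d/np.linalg.norm(d)
def onz(C,u,v,z):
    o,d=ray(C,u,v);return o+d*(z-o[2])/d[2]
def two(a,b):
    (o,d),(p,e)=a,b
    A=np.stack([d,-e],1);t=np.linalg.lstsq(A,p-o,rcond=None)[0]
    x,y=o+t[0]*d,p+t[1]*e;return (x+y)/2,np.linalg.norm(x-y)
def proj(C,X):
    K,k1,M=C;c=np.linalg.inv(M)@np.r_[X,1];q=np.array([c[0],-c[1]])/-c[2]
    q=q*(1+k1*q@q);return (K@np.r_[q,1])[:2]
def snap(name,f):
    im=ctrl.read_camera(name);cv2.imwrite("pics/"+f,im[:,:,::-1]);return im
E
python3 - <<'E'
from h import *
for n in("top","scene"):
    snap(n,n+"0.png");C=cam(n);print(n,C[0].tolist(),C[1],C[2].round(3).tolist())
s=ctrl.get_state();print(s)
print(ctrl.calibration("wrist"))
E
```

```text
top [[382.6676266405302, 0.0, 280.1345564999778], [0.0, 382.6676266405302, 212.37801395459755], [0.0, 0.0, 1.0]] -0.07271299456091207 [[-0.024, 0.995, -0.097, 0.385], [-1.0, -0.024, 0.01, -0.051], [0.008, 0.098, 0.995, 1.152], [0.0, 0.0, 0.0, 1.0]]
scene [[426.71212871610265, 0.0, 282.83465750132007], [0.0, 426.71212871610265, 213.32031295099654], [0.0, 0.0, 1.0]] 0.010930939782221014 [[0.6, 0.301, -0.741, -0.324], [-0.799, 0.249, -0.547, -0.669], [0.02, 0.921, 0.39, 0.554], [0.0, 0.0, 0.0, 1.0]]
{'time': 0.1, 'qpos': array([ 1.03897923e+00,  2.87120614e-01,  1.57800436e+00,  9.67341767e-06,
        1.27860891e+00, -1.50000692e-01]), 'dq': array([-0.00012124, -0.00103921, -0.00405654, -0.00063616,  0.00216084,
        0.0004694 ]), 'joint_efforts': array([ 5.51605626e-04, -4.07291722e+01, -2.93701154e+01, -1.58221560e-04,
        3.39914419e-03,  7.49739204e-07]), 'eef_pos': array([0.25118954, 0.62591018, 0.23807066]), 'tcp_rot': array([ 1.89751941e-01,  9.81831480e-01, -1.00745487e-03, -3.62317473e-04]), 'contact_force': array([ 0.08450179, -0.22250625,  0.92676425]), 'wrist_torque': array([-0.02379288, -0.00474929,  0.00321237]), 'finger_force': 0.0, 'opening': 1.0056153253865054}
{'intrinsics': array([[377.38388061,   0.        , 279.91245891],
       [  0.        , 377.38388061, 212.4143492 ],
       [  0.        ,   0.        ,   1.        ]]), 'k1': -0.014707372808487277, 'tool_from_camera': array([[ 2.89319993e-04,  9.64713502e-01,  2.63301682e-01,
         6.69247833e-02],
       [ 9.99999834e-01, -4.10557820e-04,  4.05431240e-04,
        -1.10122477e-03],
       [ 4.99225555e-04,  2.63301521e-01, -9.64713460e-01,
        -1.34466748e-01],
       [ 0.00000000e+00,  0.00000000e+00,  0.00000000e+00,
         1.00000000e+00]])}
```

View pics/top0.png

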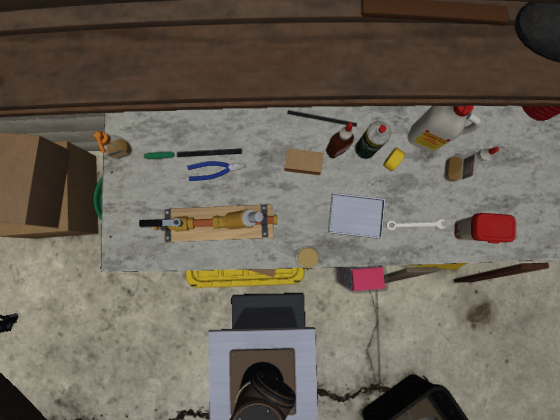

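View pics/scene0.png

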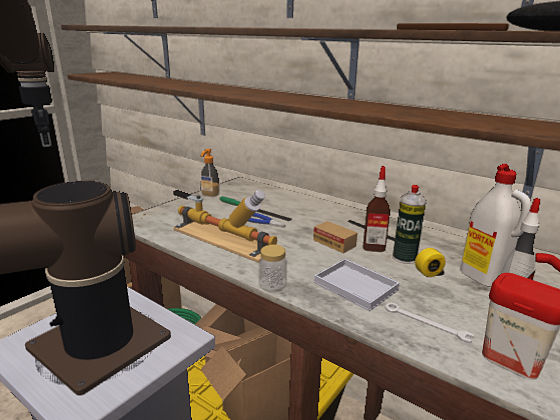

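The top view shows the rig with its lever grip near (152,223), the knob near (258,218) and the tray near (356,215). The scene view shows the same, with the knob at (257,198) and the lever at about (185,197). I'll enlarge both.

Run:
```python
import cv2
t=cv2.imread("pics/top0.png")[190:270,130:290];s=cv2.imread("pics/scene0.png")[170:270,160:300]
cv2.imwrite("pics/tc.png",cv2.resize(t,None,fx=5,fy=5,interpolation=cv2.INTER_CUBIC))
cv2.imwrite("pics/sc.png",cv2.resize(s,None,fx=5,fy=5,interpolation=cv2.INTER_CUBIC))
```

```text
(no output)
```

View pics/tc.png

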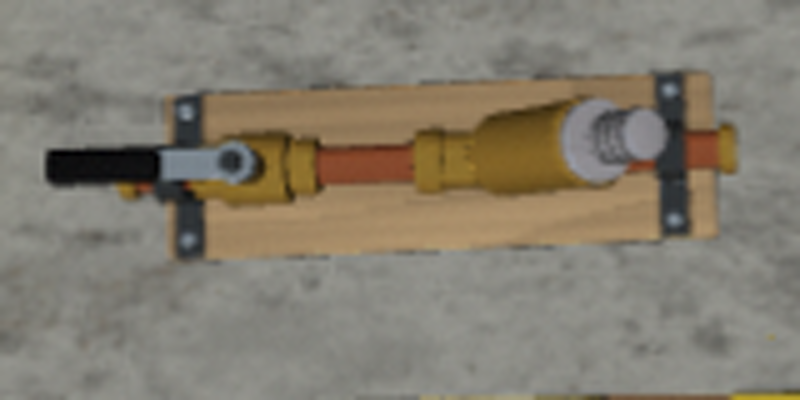

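View pics/sc.png

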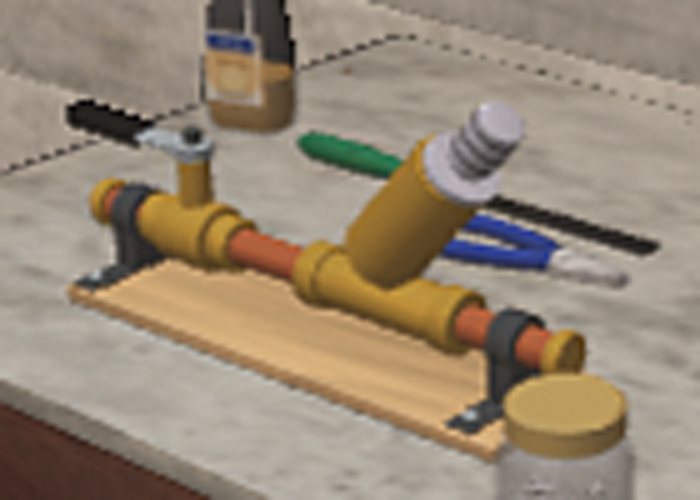

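The top crop gives clear board corners, the pivot bolt at (233,162), the grip from 47 to 160 at row 166, and the knob's end face at (645,133). In the scene crop the knob's end face is near (500,122) and the pivot at (192,140).

```bash
cat > m.py <<'E'
from h import *
T=cam("top");S=cam("scene")
t=lambda x,y:(130+x/5-.4,190+y/5-.4); s=lambda x,y:(160+x/5-.4,170+y/5-.4)
c=np.array([onz(T,*t(*p),.012) for p in[(165,95),(710,72),(718,238),(172,262)]])
print("board",c.round(3).tolist(),[np.linalg.norm(c[i]-c[i-1]).round(3) for i in range(4)])
o=c.mean(0);y=(c[0]+c[3]-c[1]-c[2])[:2];yaw=np.arctan2(-y[0],y[1]);print("centre",o,"yaw",yaw)
pv=onz(T,*t(233,162),.104);print("pivot",pv)
g=onz(T,*t(103,166),.105);g0=onz(T,*t(47,166),.1);print("grip",g,g0,np.linalg.norm(g-pv),"lever ang",np.arctan2(*(g-pv)[:2])+yaw)
print("pivot two",two(ray(T,*t(233,160)),ray(S,*s(192,133))))
k,e=two(ray(T,*t(645,133)),ray(S,*s(500,122)));print("knob end",k,e)
Rz=R.from_euler("z",yaw).as_matrix()
print("in rig: pivot",Rz.T@(pv-o*[1,1,0]),"knob end",Rz.T@(k-o*[1,1,0]))
im=cv2.imread("pics/top0.png").astype(int);print(im[215,356])
tr=np.array([onz(T,*p,.022) for p in[(332,194),(383,197),(382,237),(329,233)]])
print("tray",tr.round(3).tolist(),tr.mean(0),[np.linalg.norm(tr[i]-tr[i-1]).round(3) for i in range(4)])
E
python3 m.py
```

```text
board [[0.516, 0.291, 0.012], [0.522, -0.038, 0.012], [0.423, -0.04, 0.012], [0.416, 0.286, 0.012]] [np.float64(0.101), np.float64(0.329), np.float64(0.1), np.float64(0.327)]
centre [0.46909693 0.12453857 0.012     ] yaw 0.019869100953764245
pivot [0.46742055 0.22497678 0.104     ]
grip [0.46677198 0.29716303 0.105     ] [0.46787034 0.3303891  0.1       ] 0.07219608996739244 lever ang 0.010884649484824491
pivot two (array([0.46783333, 0.22397338, 0.10897559]), np.float64(0.0008416484059864272))
knob end [ 0.47240932 -0.00564269  0.16935444] 0.00030918535507300427
in rig: pivot [0.00031943 0.10045169 0.104     ] knob end [ 0.00072532 -0.13022137  0.16935444]
[163 150 145]
tray [[0.547, -0.219, 0.022], [0.534, -0.373, 0.022], [0.415, -0.364, 0.022], [0.431, -0.206, 0.022]] [ 0.48161191 -0.2903976   0.022     ] [np.float64(0.117), np.float64(0.154), np.float64(0.12), np.float64(0.159)]
```

Emit:
send_rows(steps=[[-0.04,-0.028,0,8,1],[-0.08,-0.056,0,16,1],[-0.12,-0.084,0,24,1],[-0.16,-0.112,0.01,32,1],[-0.2,-0.139,0.02,40,1],[-0.24,-0.167,0.03,48,1],[-0.28,-0.195,0.04,56,1],[-0.31,-0.216,0.048,64,1],[-0.323,-0.224,0.048,67.5,1],[-0.323,-0.224,0.048,67.5,1],[-0.323,-0.224,0.048,67.5,1],[-0.323,-0.224,0.048,67.5,1]], squeeze=25)

```text
time: 1.3
eef_pos: [0.4671, 0.2991, 0.1914]
tcp_rot: [0.702, 0.712, 0.0, -0.0]
contact_force: [0.2, 0.4, 0.2]
opening: 1.0
finger_force: 0.0
```

Run:
```python
from h import *
s=ctrl.get_state();print(s["eef_pos"],s["qpos"],R.from_quat(s["tcp_rot"]).as_matrix().round(4),s["time"])
C=cam("wrist");snap("wrist","w1.png");print(proj(C,[.467,.298,.105]),proj(C,[.4674,.225,.105]))
```

```text
[0.46714076 0.29909119 0.19140631] [3.86428885e-01 6.72548448e-02 1.91837578e+00 3.57878154e-04
 1.15593966e+00 3.73173692e-01] [[-1.310e-02  9.999e-01 -1.000e-04]
 [ 9.999e-01  1.310e-02  3.000e-04]
 [ 3.000e-04 -1.000e-04 -1.000e+00]] 1.3
[280.95652326 222.52793896] [280.00277214 327.94471005]
```

View pics/w1.png

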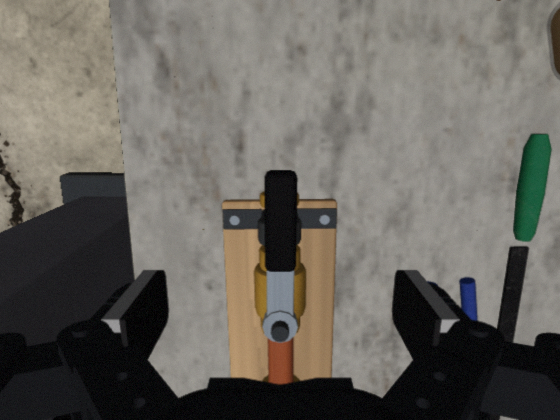

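The wrist view agrees with the prediction: the grip is at (281,222) and the pivot at (280,328). I'll go down and grip.

Emit:
send_rows(steps=[[0,0,0.04,0,1],[0,0,0.08,0,1],[0,0,0.101,0,1],[0,0,0.101,0,1],[0,0,0.101,0,-1],[0,0,0.101,0,-1],[0,0,0.101,0,-1],[0,0,0.101,0,-1],[0,0,0.101,0,-1],[0,0,0.101,0,-1],[0,0,0.101,0,-1]], squeeze=25)

```text
time: 2.45
eef_pos: [0.4681, 0.2985, 0.0916]
tcp_rot: [0.704, 0.711, 0.001, -0.0]
contact_force: [-2.6, -1.8, 6.2]
opening: 0.224
finger_force: 28.7
```

Emit:
send_rows(steps=[[-0.0008,0.0106,0,8.3,-1],[-0.0031,0.021,0,16.6,-1],[-0.0068,0.0309,0,24.9,-1],[-0.012,0.0402,0,33.2,-1],[-0.0184,0.0487,0,41.5,-1],[-0.0261,0.0561,0,49.8,-1],[-0.0347,0.0624,0,58.1,-1],[-0.0441,0.0674,0,66.4,-1],[-0.0541,0.0709,0,74.7,-1],[-0.0645,0.0729,0,83,-1],[-0.0745,0.0735,0,90.5,-1],[-0.0745,0.0735,0,90.5,-1]])

```text
time: 3.65
eef_pos: [0.5411, 0.2265, 0.0916]
tcp_rot: [1.0, 0.0, -0.001, -0.003]
contact_force: [-5.6, 6.5, 7.0]
opening: 0.231
finger_force: 30.7
```

Emit:
send_rows(steps=[[0,0,0,0,-1],[0,0,0,0,1],[0,0,0,0,1],[0,0,0,0,1],[0,0,0,0,1],[0,0,0,0,1],[0,0,-0.05,0,1],[0,0,-0.1,0,1],[0,0,-0.12,0,1],[0,0,-0.12,0,1]])

```text
time: 4.65
eef_pos: [0.5447, 0.225, 0.2156]
tcp_rot: [1.0, 0.001, 0.005, -0.001]
contact_force: [-0.4, -0.0, -0.3]
opening: 1.001
finger_force: 0.0
```

Run:
```python
from h import *
s=ctrl.get_state();print(s["eef_pos"],s["qpos"],R.from_quat(s["tcp_rot"]).as_matrix().round(4),s["time"])
C=cam("wrist");im=snap("wrist","w2.png")
m=(im.max(2)<40).astype(np.uint8)
n,l,st,ce=cv2.connectedComponentsWithStats(m)
for i in range(1,n):
    if st[i,4]>500: print(st[i],ce[i],onz(C,*ce[i],.105))
print(proj(C,[.542,.225,.105]),proj(C,[.4674,.225,.105]))
```

```text
[0.54467078 0.22499016 0.21557205] [ 2.19690408e-01  1.14951775e-01  1.82069126e+00 -7.22356785e-05
  1.19628261e+00  1.78844698e+00] [[ 1.      0.0021  0.0094]
 [ 0.0021 -1.      0.002 ]
 [ 0.0095 -0.002  -1.    ]] 4.65
[ 252    6  240   27 4653] [371.03395659  18.93767462] [0.66388012 0.17021411 0.105     ]
[ 263  170   30   92 2500] [277.7344 215.4048] [0.54252307 0.22565859 0.105     ]
[522 247  38  40 635] [541.68818898 259.94015748] [0.51068993 0.04070077 0.105     ]
[    0   270   560   150 37288] [267.91892834 371.16233104] [0.42003666 0.2330014  0.105     ]
[278.70969009 216.15559809] [278.55105555 315.30959043]
```

View pics/w2.png

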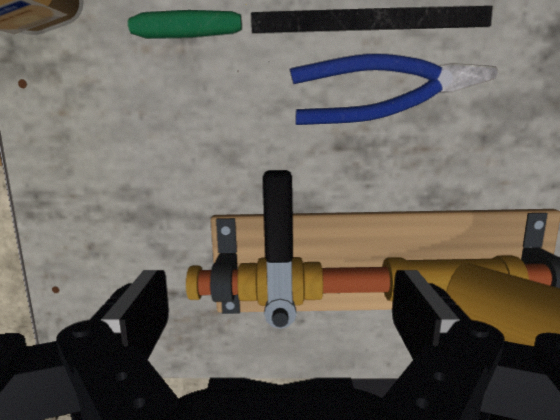

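The lever's axis is at column 278 and its centre matches the closed prediction of (278.7,216), so the valve is shut. I'll go above the knob.

Emit:
send_rows(steps=[[-0.007,0.02,-0.01,-8.3,1],[-0.014,0.04,-0.02,-16.6,1],[-0.021,0.06,-0.03,-24.9,1],[-0.028,0.08,-0.034,-33.2,1],[-0.035,0.1,-0.034,-41.5,1],[-0.042,0.125,-0.034,-49.8,1],[-0.049,0.15,-0.034,-58.1,1],[-0.056,0.175,-0.034,-66.4,1],[-0.063,0.2,-0.034,-74.7,1],[-0.073,0.22,-0.034,-83,1],[-0.073,0.22,-0.034,-91,1],[-0.073,0.22,-0.034,-91,1]])

```text
time: 5.9
eef_pos: [0.4682, 0.0039, 0.2417]
tcp_rot: [0.701, 0.713, -0.001, -0.002]
contact_force: [0.3, -0.4, -0.2]
opening: 1.0
finger_force: 0.0
```

Emit:
send_rows(steps=[[0,0,0,0,1]])

```text
time: 6.0
eef_pos: [0.4688, 0.0045, 0.2425]
tcp_rot: [0.701, 0.713, -0.001, -0.001]
contact_force: [-0.2, 0.6, 0.5]
opening: 1.003
finger_force: 0.0
```

Run:
```python
from h import *
s=ctrl.get_state();print(s["eef_pos"],s["qpos"],R.from_quat(s["tcp_rot"]).as_matrix().round(4),s["time"])
C=cam("wrist");im=snap("wrist","w3.png")
a=np.array([.013,-.644,.765]);e=np.array([.4724,-.0056,.1694])
for d in(0,-.018,-.036,-.041,-.048): print(d,proj(C,e+d*a))
```

```text
[0.4687953  0.00448053 0.242535  ] [-2.07395512e-01 -1.84227412e-01  2.06076976e+00  6.53892611e-05
  1.26824023e+00 -2.23977521e-01] [[-1.660e-02  9.999e-01 -3.100e-03]
 [ 9.999e-01  1.660e-02  7.000e-04]
 [ 8.000e-04 -3.100e-03 -1.000e+00]] 6.0
0 [287.53529501 244.02011171]
-0.018 [287.20366251 218.37527478]
-0.036 [286.89934999 194.90948086]
-0.041 [286.81923143 188.74197519]
-0.048 [286.71007902 180.34646845]
```

View pics/w3.png

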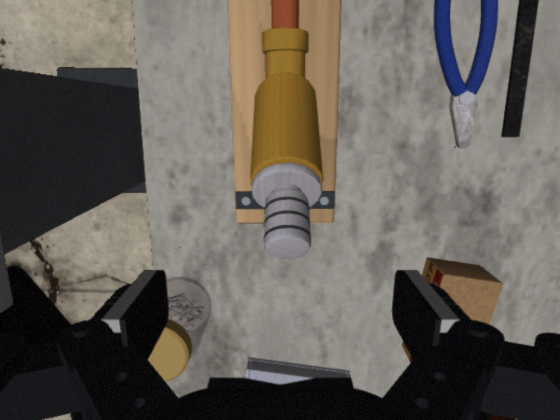

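The knob's end face is at (287,243), as predicted. I'll descend and grip it.

Emit:
send_rows(steps=[[-0.0015,0.0035,0.03,0,1],[-0.0015,0.0035,0.06,0,1],[-0.0015,0.0035,0.08,0,1],[-0.0015,0.0035,0.092,0,1],[-0.0015,0.0035,0.092,0,1],[-0.0015,0.0035,0.092,0,-1],[-0.0015,0.0035,0.092,0,-1],[-0.0015,0.0035,0.092,0,-1],[-0.0015,0.0035,0.092,0,-1],[-0.0015,0.0035,0.092,0,-1],[-0.0015,0.0035,0.092,0,-1],[-0.0015,0.0035,0.092,0,-1]], squeeze=30)

```text
time: 7.25
eef_pos: [0.4735, 0.0027, 0.1533]
tcp_rot: [0.7, 0.714, 0.0, 0.0]
contact_force: [-2.4, -0.9, 5.1]
opening: 0.319
finger_force: 30.8
```

Emit:
send_rows(steps=[[-0.0043,0,-0.0051,0,-1],[-0.0085,0,-0.0101,0,-1],[-0.0128,0,-0.0152,0,-1],[-0.017,0,-0.0202,0,-1],[-0.0213,0,-0.0253,0,-1],[-0.0255,0,-0.0303,0,-1],[-0.0298,0,-0.0354,0,-1],[-0.034,0,-0.0404,0,-1],[-0.0383,0,-0.0455,0,-1],[-0.0425,0,-0.0505,0,-1],[-0.0425,0,-0.0505,0,-1]])

```text
time: 8.35
eef_pos: [0.4743, -0.0405, 0.2039]
tcp_rot: [0.7, 0.714, -0.0, 0.001]
contact_force: [-0.2, -0.4, 0.1]
opening: 0.32
finger_force: 30.4
```

Run:
```python
from h import *
im=snap("scene","s2.png")[130:270,160:320]
cv2.imwrite("pics/s2c.png",cv2.resize(im[:,:,::-1],None,fx=4,fy=4,interpolation=cv2.INTER_CUBIC))
```

```text
(no output)
```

View pics/s2c.png

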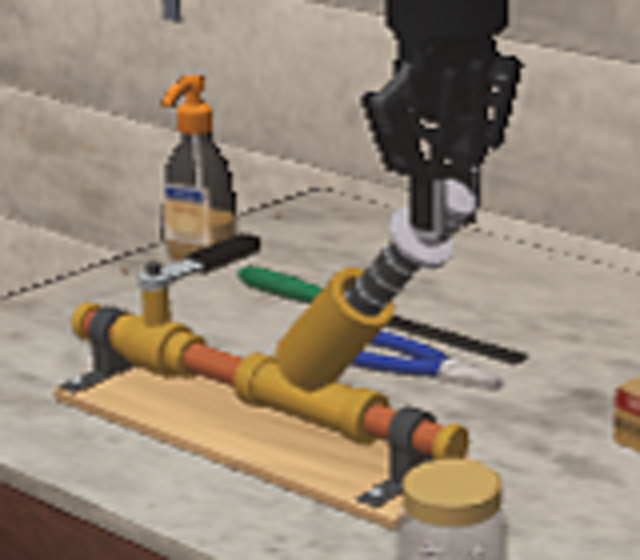

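The element is still straight, almost out of the mouth at about (362,300), and the lever is across the pipe. I'll pivot it upright against the upper rim of the mouth.

Emit:
send_rows(steps=[[0.0075,0,-0.007,0,-1],[0.0147,0,-0.0135,0,-1],[0.022,0,-0.0183,0,-1],[0.029,0,-0.0227,0,-1],[0.037,0,-0.0262,0,-1],[0.0445,0,-0.0291,0,-1],[0.053,0,-0.0314,0,-1],[0.061,0,-0.0329,0,-1],[0.066,0,-0.0334,0,-1],[0.066,0,-0.0334,0,-1]])

```text
time: 9.4
eef_pos: [0.4728, 0.0272, 0.2366]
tcp_rot: [0.7, 0.714, 0.0, 0.0]
contact_force: [-0.5, -2.3, -0.7]
opening: 0.32
finger_force: 31.4
```

Run:
```python
from h import *
im=snap("scene","s3.png")[130:270,160:320]
cv2.imwrite("pics/s3c.png",cv2.resize(im[:,:,::-1],None,fx=4,fy=4,interpolation=cv2.INTER_CUBIC))
```

```text
(no output)
```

View pics/s3c.png

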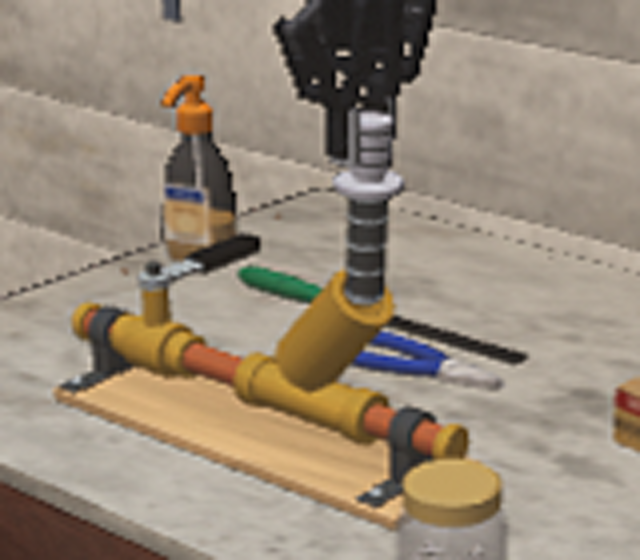

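The element now stands nearly vertical, from (368,290) to (375,118) in the crop. I'll check its tilt by calculation.

Run:
```python
from h import *
S=cam("scene")
K=(160+375/4-.4,130+118/4-.4);T=(160+368/4-.4,130+292/4-.4)
o,d=ray(S,*K);k=o+d*(.4728-o[0])/d[0]
o,d=ray(S,*T);t=o+d*(.4728-o[0])/d[0]
v=k-t;print(k,t,np.linalg.norm(v),"tilt y",np.arctan2(v[1],v[2]))
```

```text
[0.4728     0.01485975 0.25844885] [0.4728     0.02207204 0.13835487] 0.1203103455811945 tilt y -0.05998333216713165
```

The tilt is only 0.06 rad. I'll nudge it a little more, lift it clear and carry it to the tray.

Emit:
send_rows(steps=[[0.003,0,0,0,-1],[0.006,0,0,0,-1],[0.006,0,-0.01,0,-1],[0.004,0,-0.025,0,-1],[0,0,-0.04,0,-1],[-0.005,0,-0.05,0,-1],[-0.015,0,-0.05,0,-1],[-0.03,0,-0.05,0,-1],[-0.05,0,-0.05,0,-1],[-0.07,0.001,-0.05,0,-1],[-0.09,0.001,-0.05,0,-1],[-0.11,0.001,-0.05,0,-1]])

```text
time: 10.65
eef_pos: [0.4754, -0.0849, 0.2858]
tcp_rot: [0.7, 0.714, 0.0, -0.0]
contact_force: [0.9, 0.1, -1.1]
opening: 0.317
finger_force: 31.5
```

Emit:
send_rows(steps=[[-0.02,0,0,0,-1],[-0.04,0,0,0,-1],[-0.06,0.001,0,0,-1],[-0.08,0.001,0,0,-1],[-0.1,0.001,0,0,-1],[-0.12,0.002,0,0,-1],[-0.14,0.002,0,0,-1],[-0.16,0.002,0.01,0,-1],[-0.18,0.002,0.02,0,-1],[-0.192,0.002,0.035,0,-1],[-0.2,0.002,0.045,0,-1],[-0.203,0.002,0.05,0,-1]])

```text
time: 11.85
eef_pos: [0.4809, -0.2865, 0.2338]
tcp_rot: [0.7, 0.714, -0.0, -0.002]
contact_force: [0.4, -0.0, -0.6]
opening: 0.32
finger_force: 31.5
```

Emit:
send_rows(steps=[[0,0,0,0,-1],[0,0,0,0,-1],[0,0,0,0,-1]])

```text
time: 12.15
eef_pos: [0.4822, -0.2862, 0.2371]
tcp_rot: [0.7, 0.714, 0.0, 0.001]
contact_force: [-0.8, -0.4, -0.2]
opening: 0.315
finger_force: 31.5
```

Run:
```python
from h import *
im=snap("scene","s4.png")[100:330,220:460]
cv2.imwrite("pics/s4c.png",cv2.resize(im[:,:,::-1],None,fx=2.5,fy=2.5,interpolation=cv2.INTER_CUBIC))
```

```text
(no output)
```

View pics/s4c.png

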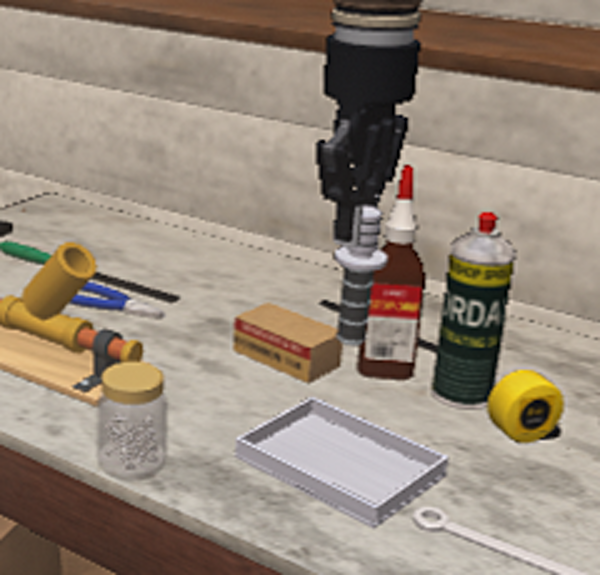

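The element hangs over the tray, with its tip at (350,340) and its top at (368,208) in the crop. It looks slightly leaned, so I'll check the tilt, the tip position and the lever.

Run:
```python
from h import *
S=cam("scene");x=.4822
f=lambda u,v:(220+u/2.5-.3,100+v/2.5-.3)
P=[]
for p in((368,208),(351,338)):
    o,d=ray(S,*f(*p));P.append(o+d*(x-o[0])/d[0])
v=P[0]-P[1];print(P,np.linalg.norm(v),"tilt",np.arctan2(v[1],v[2]))
print("vertical would be",[proj(S,P[1]+[0,0,.12]),f(368,208)])
s=ctrl.get_state();print(s["eef_pos"],s["dq"].round(4),s["finger_force"])
im=ctrl.read_camera("top").astype(int)
old=cv2.imread("pics/top0.png")[:,:,::-1].astype(int)
m=(im.max(2)<40)[180:250,130:230].astype(np.uint8)
n,l,st,ce=cv2.connectedComponentsWithStats(m)
T=cam("top")
for i in range(1,n):
    if st[i,4]>60: c=ce[i]+[130,180];print("dark",st[i],c,onz(T,*c,.105))
print("closed pred",proj(T,[.542,.2265,.105]))
```

```text
[array([ 0.4822    , -0.29677912,  0.26135493]), array([ 0.4822    , -0.29312885,  0.13649783])] 0.12491045157727931 tilt -0.029227274885261757
vertical would be [array([365.14232369, 184.68496432]), (366.9, 182.89999999999998)]
[ 0.48219005 -0.2861632   0.23713887] [-0.0006  0.0001  0.0002 -0.0018 -0.0005 -0.0008] 31.485636234283447
dark [ 43   5   7  23 146] [176.14383562 195.5       ] [0.54098508 0.22505788 0.105     ]
closed pred [175.62941225 195.15031137]
```

```bash
python3 -c "
from plant import ctrl
print(ctrl.sign_off())"
```

```text
the job is handed in; nothing more can be done
None
```

I shut the valve, drew out the strainer element, turned it upright and handed the job in with it held still over the drip tray. By my last measurements its tilt is about 0.03 rad and its lower end is about 3 mm from the tray's centre, 0.136 m above the bench.

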